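# Roll the pipe centring head round to its set angle and hold it for the punch

### The arm

A 6-joint arm with a two-finger parallel gripper is mounted at the origin on the work surface. World frame = base frame: x ahead of the robot, y to its left, z up, the work surface at z = 0. Lengths are in m, angles in rad, forces in N, time in s.
With the tool pointing down it reaches from about 0.275 to 0.825 m from the base axis. Payload 4.9 kg.
Tool frame: the origin (TCP) lies at the very end of the fingers, on their centre line; the grasp point (between the pads) lies 19 mm behind it; z points along the fingers, y is the line along which they close (so a half turn about z gives the same grasp; the last joint's range is limited). The gripper opens to 85 mm and grips with 20 to 120 N. Pads are 22 mm wide; open, the fingers measure 114 mm over their backs; the gripper's body (76 mm by 85 mm) begins 54 mm behind the grasp point. The pads swing forward as they close: fully open they stand 13 mm farther back than shut.
Start: joints at [-1.373, 0.326, -0.193, 1.052, 0, 1.437], TCP at [0.179, -0.52, 0.231] pointing down, gripper open.
Joint ranges: [-2.65, 2.65], [-0.97, 1.79], [-1.3, 1.35], [-1.93, 2.1], [-1.47, 1.37], [-3.14, 3.14]. Speed limits (rad/s): [2.57, 2.57, 3.14, 3.14, 3.14, 3.14].

### API

Orientations are given as a rotation vector (axis times angle).
In Python, from bench import movep, servo_line, movej, open_jaws, gripper_close, pause, inverse_kinematics, camera, get_calibration, IKError, sign_off, get_time, get_joint_pos, get_joint_velocities, get_tau, get_position, get_tcp_rot, get_ft_force, get_moment, get_finger_gap, get_gripper_force gives the robot as it stands. Calls block until the motion is done:
- movep(position, orientation): joint-space move of the TCP to a pose.
- servo_line(position, frame=None, v=0.15): straight line of the TCP; frame=None keeps the orientation; v is the mean speed in m/s.
- movej(angles): joint-space move.
- open_jaws() and gripper_close(grip_force=None): open the fingers fully, or close them until they stop; grip_force is the grip in N (None keeps the last).
- pause(seconds).
- inverse_kinematics(position, orientation): joint angles nearest the present ones, or None.
- camera(name): name is "scene" or "top"; returns the picture (420x560x3 uint8, red, green, blue); there is no depth.
- get_calibration(name): a dict with "K" (3x3 intrinsics, pixels), "k1" (the pictures are not rectified: a ray, as slopes to the right and down, at radius r is drawn at 1 + k1 r^2 times it, then the intrinsics apply), "position" and "orientation" of the camera in the world. Camera axes: x right, y down, z forward; pixel columns grow to the right and rows downward; lengths in m; the calibration is good to about 2 mm. A picture is of the moment at which its call begins. get_calibration takes no time and is no camera call.
A pose or a line that the arm cannot do raises IKError and nothing moves.
- sign_off(): hands the job in; it is judged then, once.
Readings, each from a call of its own:
- get_time(): time.
- get_joint_pos(): joint angles.
- get_joint_velocities(): joint speeds.
- get_tau(): joint torques, N m.
- get_position(): TCP position.
- get_tcp_rot(): TCP orientation.
- get_ft_force(): force on the tool from outside, world axes, zero at the start.
- get_moment(): the same for the moment, N m.
- get_finger_gap(): opening from 0.0 (shut) to 1.0 (fully open).
- get_gripper_force(): force on a finger pad.
Only numpy, scipy, OpenCV 4.12 (cv2) and the standard library are available. Lean on these libraries where they do the work, as an engineer would, in place of code of your own. Each camera call takes 0.05 s, during which the arm holds its last target. There are 200 camera calls.

### The job

Pick up the pipe centring head and set its V saddle upright on top of the clamped pipe, its groove along the pipe and its punch over the yellow paint line. Then roll it round the pipe until the swinging black pointer settles on the red index of its dial. Finish while still holding it there at rest, both legs of the saddle lightly pressed on the pipe, and leave the other things on the bench where they are.

Things in the scene. Friction and masses are not known exactly. Their poses are not given: they have to be found in the camera images.
- head: Loose pipe centring head, 0.5 to 0.75 kg, 212 mm tall: inverted 90 degree V saddle, round dial above it, blue grip on top. It starts standing on its two feet. Origin: on the ground midway between the feet; x along the V groove and square to the dial (lies along the pipe when seated), y across the feet, z up through the grip. It may sit on the pipe either way round.
- head_punch (a point): Inner apex of the V, where the punch is, 39.6 mm above the head's origin; axes as the head's. The legs are 44 mm long along x and 100 mm apart over the feet along y. With both legs on the pipe this apex is 42.4 mm from the pipe's centre line, straight along the head's z axis.
- head_grip (a point): Middle of the blue square grip, 178 mm above the head's origin; axes as the head's. The grip is 26 x 26 mm and reaches from 152 to 200 mm above the origin; on it sits a steel striker cap 18 mm across, to 212 mm; below it a neck and the dial case (80 mm across, 28 mm thick along x, its top 142 mm above the origin).
- needle (a joint): Black pendulum pointer on the dial (same on both faces), rad. Its tip always swings to point straight up and settles in about half a second. 0: along the head's z (head upright); positive: turned right-handed about the head's x, from z towards -y. Rolling the head by a about its own x makes it settle at -a.
- index (a joint): Red index on the dial's rim, set beforehand between 0.30 and 0.55 rad and locked; same zero and sign as the pointer. Pointer on index: the two values are equal.
- pipe_stand: Bare steel pipe, 60 mm outside diameter, 380 mm long, level, clamped immovably in two V-blocks with screw yokes centred 150 mm either side of the middle (50 mm long along the pipe, 110 mm wide, up to 161 mm high). Origin: on the table under the pipe's middle; x along the pipe, z up. Centre line 85 mm above the table, top 115 mm.
- line_mid (a point): The yellow paint line round the pipe (6 mm wide): this point is on the pipe's centre line, in the middle of the line; axes as pipe_stand's. It lies up to 50 mm either side of the pipe's middle.
- magnet: Bystander: red arrow-shaped welding magnet, 95 x 90 x 16 mm, lying flat; origin under it.
- tube_offcut: Bystander: steel square tube offcut 120 x 40 x 40 mm, lying along its x; origin under its middle.
- hammer: Bystander: hammer with orange handle lying along its x; origin under it.
- coupling: Bystander: steel pipe coupling, ring 73 mm across, 50 mm tall; origin under its centre.
- marker: Bystander: yellow and white paint marker, 136 mm long, 17 mm thick, lying along its x; origin under its middle.
- spray_bottle: Bystander: bottle with a red cap and blue label, 66 mm across, 190 mm tall, standing; origin under its centre.
- c_clamp: Bystander: blue C-clamp lying flat, about 105 x 175 mm, 20 mm thick; origin under its frame.
- needle_tip (a point): Tip of the black pointer, 30 mm from the dial centre along the pointer; its z axis points along the pointer.
- index_tip (a point): Point 30 mm from the dial centre, in the direction of the red index (the index itself is on the rim, at 40 mm); its z axis points from the dial centre to the index.
Things that resemble listed ones, but are neither listed nor needed, are in the scene too. What is meant by the head is not orange, pink or turquoise, and is the smaller of those in its own colour.

How it is judged:
By the outcome, as a careful person would: the job done as asked, in the order asked, and still so for the second after the job is handed in, while the arm keeps its last pose, push and grip.
It also fails if it takes over 48 s, if anything falls off the work surface, if the arm or the gripper's body presses on something with over 40 N, if the wrist force passes 120 N, or if a joint passes its speed limit or range.

## Working session

There is one attempt and no reset: what is moved stays moved. The work goes in short steps, each a Python script; the robot and the scene stay as the last script left them, time stands still between calls to the robot, and variables do not carry over. Pictures are saved under pics/ and viewed, at most 10 in all, crops included, and the job is handed in when it is done.

```bash
mkdir -p pics; ls; python3 - <<'E'
from bench import *
import cv2
for n in("scene","top"):
    im=camera(n); cv2.imwrite(f"pics/{n}0.png",cv2.resize(im[:,:,::-1],(800,600),interpolation=cv2.INTER_CUBIC))
    cv2.imwrite(f"raw_{n}0.png",im[:,:,::-1])
    print(get_calibration(n))
print(get_time(),get_tcp_rot())
E
```

```text
pics
{'K': array([[436.69070983,   0.        , 288.46216486],
       [  0.        , 436.69070983, 209.99315605],
       [  0.        ,   0.        ,   1.        ]]), 'k1': -0.007697397800916088, 'position': array([1.01875936, 0.61013412, 1.08687639]), 'orientation': array([-1.04622955, -2.51254784,  0.95228548])}
{'K': array([[459.23122598,   0.        , 280.61394221],
       [  0.        , 459.23122598, 208.02501605],
       [  0.        ,   0.        ,   1.        ]]), 'k1': -0.02528537264487939, 'position': array([ 0.09960143, -0.01250212,  1.67798404]), 'orientation': array([-2.08176905,  2.12942212, -0.22889837])}
0.1 [-3.09689709e+00 -5.18510266e-01  8.82021542e-05]
```

View pics/scene0.png

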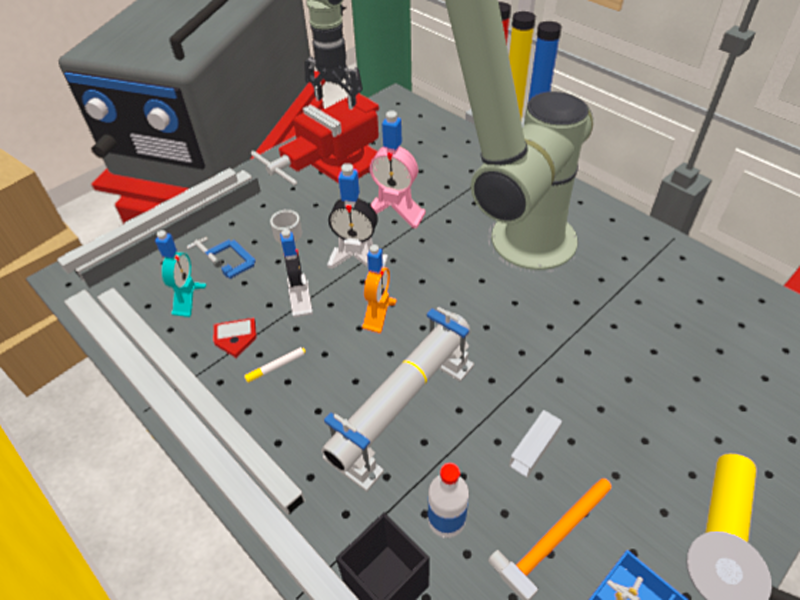

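View pics/top0.png

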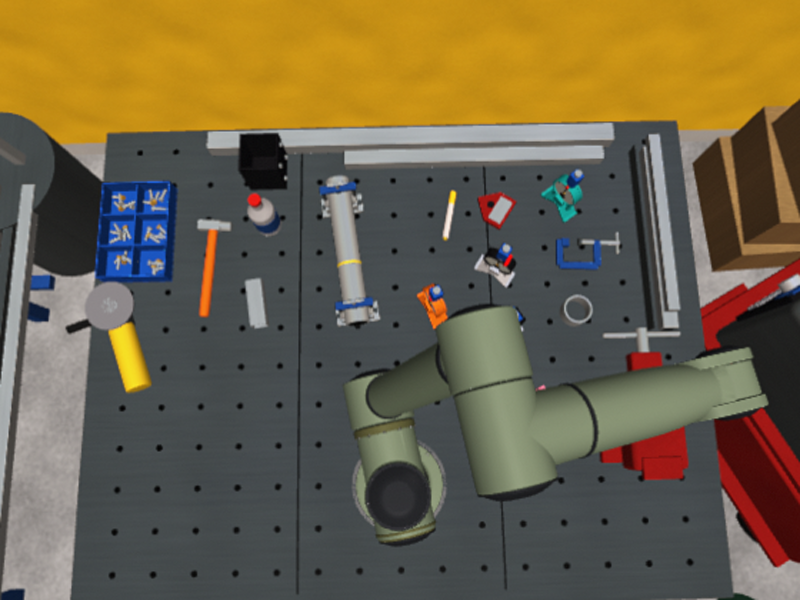

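Scene picture candidates for the head, by pixel in the 800x600 view: white/black at (350,215), white/black at (293,270), and orange (377,290), pink (393,170) and turquoise (180,275), which the description rules out. Of the two white ones, (293,270) looks smaller although it is nearer the camera. It shows at (497,262) in the top view. I'll check this in a close crop.

```bash
cat > h.py <<'E'
import numpy as np, cv2
from bench import *
from scipy.spatial.transform import Rotation as R
from scipy.optimize import least_squares
def cal(n):
    c=get_calibration(n); return c["K"],c["k1"],np.array(c["position"]),R.from_rotvec(c["orientation"]).as_matrix()
def proj(n,P):
    K,k,t,A=cal(n); d=np.zeros(5); d[0]=k
    return cv2.projectPoints(np.atleast_2d(P).astype(float),cv2.Rodrigues(A.T)[0],-A.T@t,K,d)[0][:,0]
def onz(n,uv,z):
    K,k,t,A=cal(n); d=np.zeros(5); d[0]=k
    s=cv2.undistortPoints(np.array([[uv]],float),K,d)[0,0]; r=A@np.array([s[0],s[1],1]); return t+r*(z-t[2])/r[2]
def tri(a,b,na="scene",nb="top"):
    return least_squares(lambda P:np.r_[proj(na,P)[0]-a,proj(nb,P)[0]-b],[.4,0,.1])
def crop(n,u,v,w,h,s,im=None):
    im=camera(n)[:,:,::-1] if im is None else im
    return cv2.resize(im[v:v+h,u:u+w],None,fx=s,fy=s,interpolation=cv2.INTER_CUBIC)
E
python3 - <<'E'
from h import *
s=cv2.imread("raw_scene0.png");t=cv2.imread("raw_top0.png")
a=crop("",180,110,100,120,5,s); b=crop("",320,160,60,60,5,t); c=crop("",225,210,60,60,5,t)
cv2.imwrite("pics/c1.png",np.hstack([a,np.vstack([b,c])]))
E
```

```text
(no output)
```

View pics/c1.png

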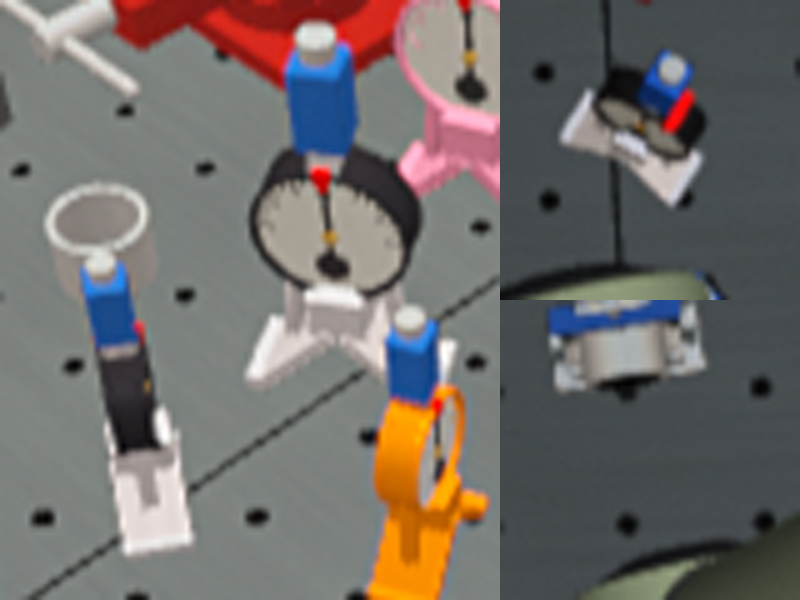

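The crop confirms the smaller white one: cap at raw scene (200,161) and raw top (354,174). Its red index leans towards image right in the top view. Next I'll measure the head and the pipe.

```bash
python3 - <<'E'
from h import *
r=tri([200.2,160.6],[354.4,174.0]);print("cap",r.x,r.cost)
f=lambda x,y:[(x-500)/5+320-.4,160+y/5-.4]
q=[onz("top",f(*p),0.002) for p in[(563,138),(585,92),(673,205),(703,158)]]
q=np.array(q);print(q); L=q[:2].mean(0);Rr=q[2:].mean(0);print("mid",(L+Rr)/2,"len",np.linalg.norm(Rr-L),"w",np.linalg.norm(q[0]-q[1]),np.linalg.norm(q[2]-q[3]),"yaw L->R",np.arctan2(*(Rr-L)[[1,0]]))
for n,roi in(("top",(210,110,70,130)),("scene",(220,205,120,125))):
    im=cv2.imread(f"raw_{n}0.png");x,y,w,h=roi;hsv=cv2.cvtColor(im[y:y+h,x:x+w],cv2.COLOR_BGR2HSV)
    for nm,lo,hi in(("yel",(20,110,120),(35,255,255)),("blue",(100,130,60),(125,255,255))):
        m=cv2.inRange(hsv,lo,hi);k,_,st,ce=cv2.connectedComponentsWithStats(m)
        for i in range(1,k):
            if st[i,4]>8: print(n,nm,ce[i]+[x,y],st[i]+np.array([x,y,0,0,0]))
    if n=="top":
        B=[ce[i]+[x,y] for i in range(1,k) if st[i,4]>40]
        print([onz("top",b,.155) for b in B])
E
```

```text
cap [ 0.53358583 -0.26169199  0.2155555 ] 0.012850273204454275
[[ 0.54667648 -0.2109337   0.002     ]
 [ 0.58236999 -0.22931141  0.002     ]
 [ 0.4928147  -0.29104715  0.002     ]
 [ 0.52867351 -0.3157494   0.002     ]]
mid [ 0.53763367 -0.26176042  0.002     ] len 0.09913143407886127 w 0.04014681319970558 0.04354372116440092 yaw L->R -2.1442105122619206
top yel [243.91666667 183.33333333] [236 182  17   5  36]
top blue [236.0733945  131.57798165] [224 127  25   9 109]
top blue [247.51456311 212.48543689] [235 208  26   9 103]
[array([0.71684533, 0.13685793, 0.155     ]), array([0.42388297, 0.09829654, 0.155     ])]
scene yel [268.64285714 207.42857143] [267 205   4   6  14]
scene yel [291.65217391 258.17391304] [282 252  17  16  46]
scene blue [312.64739884 225.61271676] [299 216  29  20 173]
scene blue [242.60487805 302.2       ] [227 289  32  26 205]
```

```bash
python3 - <<'E'
from h import *
im=cv2.imread("raw_top0.png").astype(float); g=cv2.GaussianBlur(im.min(2),(3,3),0)
ed=[]
for v in list(range(143,178))+list(range(190,202)):
    c=236+(247.5-236)*(v-131.6)/(212.5-131.6); u=np.arange(int(c)-20,int(c)+21); row=g[v,u]
    d=np.diff(row); i=np.argmax(d[:20]); j=20+np.argmin(d[20:])
    sub=lambda k:(lambda a,b,c:k+.5*(a-c)/(a-2*b+c+1e-9))(*np.abs(d[k-1:k+2]))
    ed.append([v,u[0]+sub(i)+.5,u[0]+sub(j)+.5])
ed=np.array(ed);pl=np.polyfit(ed[:,0],ed[:,1],1);pr=np.polyfit(ed[:,0],ed[:,2],1)
print(pl,np.std(ed[:,1]-np.polyval(pl,ed[:,0])),pr,np.std(ed[:,2]-np.polyval(pr,ed[:,0])))
_,_,tc,_=cal("top");_,_,sc,_=cal("scene")
def sil(p,s):  # silhouette pts, and visible line centroids
    o=np.array([p[0],p[1],.085]);a=np.array([np.cos(p[2]),np.sin(p[2]),0]);n=np.array([-a[1],a[0],0]);P=o+s*a
    w=tc-P;al=np.arctan2(w[2],w@n);be=np.arccos(.03/np.hypot(w@n,w[2]))
    return [P+.03*(np.cos(t)*n+np.sin(t)*np.array([0,0,1])) for t in(al+be,al-be)]
def cen(p,cam,cp):
    o=np.array([p[0],p[1],.085]);a=np.array([np.cos(p[2]),np.sin(p[2]),0]);n=np.array([-a[1],a[0],0])
    w=cp-o;al=np.arctan2(w[2],w@n);be=np.arccos(.03/np.hypot(w@n,w[2]));t=np.linspace(al-be,al+be,101)
    uv=proj(cam,o+.03*(np.cos(t)[:,None]*n+np.sin(t)[:,None]*[0,0,1]))
    ds=np.linalg.norm(np.diff(uv,axis=0),axis=1);return ((uv[1:]+uv[:-1])/2*ds[:,None]).sum(0)/ds.sum()
def res(p,parts=False):
    r=[]
    for s in(-.06,.1):
        for P,l in zip(sil(p,s),(pl,pr)):
            u,v=proj("top",P)[0];r.append(u-np.polyval(l,v))
    a=cen(p,"top",tc)-[243.9,183.3];b=cen(p,"scene",sc)-[291.65,258.17]
    return np.r_[r,a,b] 
f=least_squares(res,[.54,.12,.13]);print(f.x,f.fun.round(2))
o=np.array([*f.x[:2],.155]);a=np.array([np.cos(f.x[2]),np.sin(f.x[2])])
m=(np.array([.7168,.1369])+[.4239,.0983])/2;print("mid offset along",(m-f.x[:2])@a,(m-f.x[:2])@[-a[1],a[0]])
from itertools import product
# feasibility: both ways round, both tool flips
px,py,ya=f.x;q0=get_joint_pos();print(q0)
E
```

```text
[  0.21911585 195.91069473] 1.8724788725971584 [8.23521909e-02 2.36311793e+02] 2.152810291315154
[0.53351381 0.114213   0.14193406] [ 15.06 -14.68  17.65 -17.51   0.16   1.74   1.63  -1.11]
mid offset along 0.03694489023500964 -0.0018578298135415365
[-1.37320129e+00  3.26897039e-01 -1.93472107e-01  1.05201692e+00
 -5.78874380e-06  1.43661082e+00]
```

```bash
cat > fit.py <<'E'
from h import *
_,_,tc,_=cal("top");_,_,sc,_=cal("scene")
im=cv2.imread("raw_top0.png").astype(float); g=im.min(2)
ed=[]
for v in list(range(143,178))+list(range(190,202)):
    c=236+(247.5-236)*(v-131.6)/(212.5-131.6); u=np.arange(int(c)-16,int(c)+17); row=g[v,u]
    th=(row[:5].mean()+row[14:19].mean())/2; b=row>110
    i=16
    while row[i]>110:i-=1
    j=16
    while row[j]>110:j+=1
    ed.append([v,u[i]+(110-row[i])/(row[i+1]-row[i]),u[j]-(110-row[j])/(row[j-1]-row[j])])
ed=np.array(ed)
def rob(x,y):
    return least_squares(lambda p:np.polyval(p,x)-y,np.polyfit(x,y,1),loss="soft_l1",f_scale=.3,x_scale=[.01,1]).x
pl=rob(ed[:,0],ed[:,1]);pr=rob(ed[:,0],ed[:,2])
print(pl,np.median(abs(ed[:,1]-np.polyval(pl,ed[:,0]))),pr,np.median(abs(ed[:,2]-np.polyval(pr,ed[:,0]))))
def arc(p,cp,s=0,m=101):
    o=np.array([p[0],p[1],.085]);a=np.array([np.cos(p[2]),np.sin(p[2]),0]);n=np.array([-a[1],a[0],0]);o=o+s*a
    w=cp-o;al=np.arctan2(w[2],w@n);be=np.arccos(.03/np.hypot(w@n,w[2]));t=np.linspace(al+be,al-be,m)
    return o+.03*(np.cos(t)[:,None]*n+np.sin(t)[:,None]*[0,0,1])
def cen(p,cam,cp):
    uv=proj(cam,arc(p,cp)); ds=np.linalg.norm(np.diff(uv,axis=0),axis=1);return ((uv[1:]+uv[:-1])/2*ds[:,None]).sum(0)/ds.sum()
def res(p):
    r=[]
    for s in(-.06,.1):
        A=proj("top",arc(p,tc,s)[[0,-1]]);A=A[np.argsort(A[:,0])]
        r+=[u-np.polyval(l,v) for (u,v),l in zip(A,(pl,pr))]
    return np.r_[r,(cen(p,"top",tc)-[243.9,183.3])*.7,(cen(p,"scene",sc)-[291.65,258.17])*.7]
f=least_squares(res,[.54,.12,.13]);print(f.x,f.fun.round(2))
a=np.array([np.cos(f.x[2]),np.sin(f.x[2])])
m=(np.array([.7168,.1369])+[.4239,.0983])/2;print("mid offset along",(m-f.x[:2])@a,(m-f.x[:2])@[-a[1],a[0]])
E
python3 fit.py
```

```text
[1.40902750e-01 2.10601065e+02] 0.10456504184932669 [1.45368506e-01 2.24847380e+02] 0.05464253536283081
[0.53955087 0.11442336 0.13284888] [-0.9   0.99 -0.85  0.88  0.08  0.07  0.1   0.19]
mid offset along 0.030948514704342275 -0.0009309533236805296
```

```bash
cat >> h.py <<'E'
LINE=np.array([.5395,.1144,.085]); PY=.133
HEAD=np.array([.5345,-.2617,0]); HY=-.56
def tool(Rh,s): # head rotation -> tool rotation, closing along head y
    y=s*Rh[:,1]; z=-Rh[:,2]; return R.from_matrix(np.c_[np.cross(y,z),y,z])
def seat(flip,a,lift=0,G=.0424+.1384,s=1,d=0):
    """tool pose: head rolled by a about own x on pipe, lift along head z; grasp point -> TCP 19mm further"""
    Rh=(R.from_euler("z",PY+np.pi*flip)*R.from_euler("x",a)).as_matrix()
    ax=np.array([np.cos(PY),np.sin(PY),0])
    return LINE+d*ax+Rh[:,2]*(G-.019+lift), tool(Rh,s).as_rotvec()
E
python3 - <<'E'
from h import *
Rh=R.from_euler("z",HY).as_matrix()
for s in(1,-1):
    p=HEAD+[0,0,.159]
    for z in(0,.11):print("grasp",s,z,np.round(inverse_kinematics(p+[0,0,z],tool(Rh,s).as_rotvec()),2))
    for fl in(0,1):
        for a,l in((0,.12),(0,0),(-.3,0),(-.55,0)):
            j=inverse_kinematics(*seat(fl,a,l,s=s)); print(s,fl,a,l,None if j is None else np.round(j,2))
E
```

```text
grasp 1 0 [-0.58  0.46 -0.18  0.93  0.   -0.02]
grasp 1 0.11 [-0.58  0.39 -0.    1.18  0.   -0.02]
1 0 0 0.12 [ 0.08  0.28  0.09  1.38  0.   -0.06]
1 0 0 0 [ 0.08  0.32 -0.16  1.09  0.   -0.06]
1 0 -0.3 0 [ 0.32  0.39 -0.11  1.13 -0.29  0.2 ]
1 0 -0.55 0 [ 0.49  0.54 -0.01  1.24 -0.51  0.41]
1 1 0 0.12 [0.08 0.28 0.09 1.38 0.   3.08]
1 1 0 0 [ 0.08  0.32 -0.16  1.09  0.    3.08]
1 1 -0.3 0 [-0.17  0.37 -0.15  1.15  0.29  2.82]
1 1 -0.55 0 [-0.34  0.49 -0.09  1.26  0.48  2.6 ]
grasp -1 0 [-0.58  0.46 -0.18  0.93  0.    3.12]
grasp -1 0.11 [-0.58  0.39 -0.    1.18  0.    3.12]
-1 0 0 0.12 [0.08 0.28 0.09 1.38 0.   3.08]
-1 0 0 0 [ 0.08  0.32 -0.16  1.09  0.    3.08]
-1 0 -0.3 0 [ 0.32  0.39 -0.11  1.13 -0.29 -2.95]
-1 0 -0.55 0 [ 0.49  0.54 -0.01  1.24 -0.51 -2.73]
-1 1 0 0.12 [ 0.08  0.28  0.09  1.38  0.   -0.06]
-1 1 0 0 [ 0.08  0.32 -0.16  1.09  0.   -0.06]
-1 1 -0.3 0 [-0.17  0.37 -0.15  1.15  0.29 -0.32]
-1 1 -0.55 0 [-0.34  0.49 -0.09  1.26  0.48 -0.55]
```

```bash
python3 - <<'E'
from h import *
Rt=tool(R.from_euler("z",HY).as_matrix(),1).as_rotvec()
p=get_position(); servo_line([p[0],p[1],.40],v=.25)
g=HEAD+[0,0,.159]
movep(g+[0,0,.12],Rt); servo_line(g,v=.12)
print(get_ft_force(),get_time())
cv2.imwrite("raw_s1.png",camera("scene")[:,:,::-1])
gripper_close(80); print(get_finger_gap()*85,get_gripper_force(),get_ft_force(),get_moment())
servo_line(g+[0,0,.04],v=.1);pause(.3)
print(get_ft_force(),get_finger_gap()*85,get_time())
im=camera("scene")[:,:,::-1];cv2.imwrite("raw_s2.png",im);t=camera("top")[:,:,::-1]
cv2.imwrite("pics/g.png",np.hstack([crop("",150,90,100,140,4,im),crop("",300,120,100,140,4,t)]))
E
```

```text
[-0.07757543 -0.04795031  0.41534999] 3.7417
24.966460611339443 79.2254090309143 [1.02735205 1.28692834 1.44542054] [ 0.29788441 -0.07469338 -0.05277199]
[-0.23308526  0.19459291 -6.90237435] 25.23522305246796 5.2167
```

View pics/g.png

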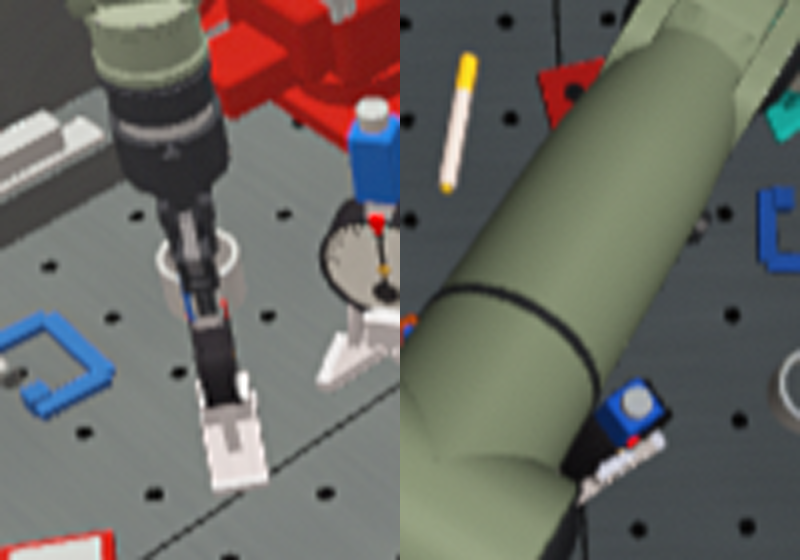

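```bash
python3 - <<'E'
from h import *
p=get_position(); servo_line([p[0],p[1],.44],v=.2)
q,r=seat(0,0,.19); movep(q,r)
q,r=seat(0,0,.02); servo_line(q,v=.15); pause(.5)
print(get_ft_force(),get_moment(),get_time(),get_position()-q)
im=camera("scene")[:,:,::-1];cv2.imwrite("raw_s3.png",im);t=camera("top")[:,:,::-1];cv2.imwrite("raw_t3.png",t)
cv2.imwrite("pics/p.png",np.hstack([crop("",230,150,100,140,4,im),crop("",200,110,100,140,4,t)]))
ax=np.array([np.cos(PY),np.sin(PY),0]);ny=np.array([-ax[1],ax[0],0])
f=lambda P:(proj("scene",P)-[230,150])*4
o=LINE+[0,0,.0424+.02-.0396]
print("apex front",f(o+[0,0,.0396]+.022*ax),"feet front",f(o+.022*ax+.05*ny),f(o+.022*ax-.05*ny),"back",f(o-.022*ax+.05*ny))
E
```

```text
[-0.14424495  0.24855465 -7.08658286] [-0.01986478  0.00871053 -0.06612584] 9.8583 [-1.65635601e-05  2.39453857e-05  5.54440773e-05]
apex front [[216.05135628 412.23912978]] feet front [[276.79387255 484.08343227]] [[159.78571481 410.19864491]] back [[315.50774337 440.20776448]]
```

View pics/p.png

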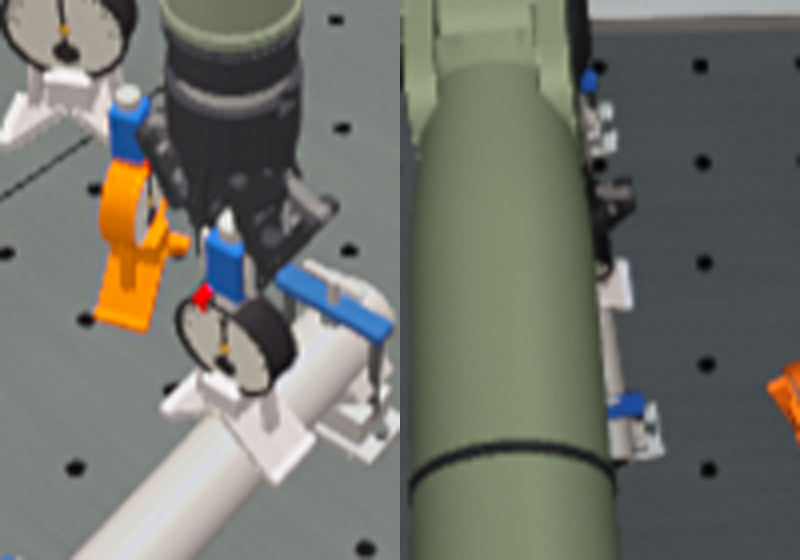

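The scene view shows the head upright over the line. Its front feet corners are at crop (276,484) and (162,407), against a predicted (277,484) and (160,410). The red index is on the -y side. I'll lower it under force control.

```bash
python3 - <<'E'
from h import *
import json
ax=np.array([np.cos(PY),np.sin(PY),0]);ny=np.array([-ax[1],ax[0],0])
W=np.array(get_ft_force()); M=np.array(get_moment())
def rd():
    F=np.array(get_ft_force())-W; m=np.array(get_moment())-M; return np.r_[F@ax,F@ny,F[2],m@ax,m@ny,m[2]]
q,r=seat(0,0,.004); servo_line(q,v=.08); pause(.2)
l=.004; dy=0
for i in range(16):
    f=rd(); print(round(l*1000,2),round(dy*1000,2),f.round(2))
    if f[2]>7 and abs(f[1])<2: break
    if f[2]<7: l-=min(.001,max(.0002,(8-f[2])*1e-4))
    dy+=np.clip(f[1]*1e-4,-.0005,.0005)
    q,r=seat(0,0,l); servo_line(q+dy*ny,v=.02); pause(.1)
json.dump(dict(l=l,dy=dy,W=W.tolist(),M=M.tolist()),open("st.json","w"));print(get_time())
E
```

```text
4.0 0 [-0.32  0.52  1.46  0.07  0.05 -0.05]
3.35 0.05 [-0.16  0.74  0.35  0.01  0.06 -0.06]
2.58 0.13 [-0.69 -0.03  2.11  0.08  0.03 -0.06]
1.99 0.12 [ 0.08 -0.34  0.73  0.   -0.01 -0.01]
1.26 0.09 [ 0.66 -1.38  1.77 -0.32 -0.01 -0.01]
0.64 -0.05 [-0.07 -2.59  4.48 -0.64  0.09  0.02]
0.29 -0.31 [ 0.11 -1.85  6.3  -0.77  0.12 -0.01]
0.09 -0.49 [ 0.67 -2.4   7.95 -0.98 -0.03  0.02]
0.09 -0.73 [-0.16 -1.62  9.38 -0.99 -0.08  0.08]
13.3083
```

```bash
cat >> h.py <<'E'
import json
ax=np.array([np.cos(PY),np.sin(PY),0]);ny=np.array([-ax[1],ax[0],0])
def rd(W,M,a=0,n=6):
    v=[]
    for _ in range(n): v.append(np.r_[get_ft_force(),get_moment()]); pause(.02)
    v=np.mean(v,0); F=v[:3]-W; m=v[3:]-M; ey=np.cos(a)*ny+np.sin(a)*np.array([0,0,1]); ez=-np.sin(a)*ny+np.cos(a)*np.array([0,0,1])
    return np.array([F@ax,F@ey,F@ez,m@ax,m@ey,m@ez])
E
python3 - <<'E'
from h import *
S=json.load(open("st.json"));l,dy=S["l"],S["dy"];W,M=np.array(S["W"]),np.array(S["M"])
for i in range(9):
    f=rd(W,M); print(round(l*1000,2),round(dy*1000,2),f.round(2))
    if abs(f[3])<.15 and 5<f[2]<13: break
    l-=np.clip((8-f[2])*5e-5,-.0003,.0005)
    dy+=np.clip(f[3]*8e-4,-.0007,.0007)
    q,r=seat(0,0,l); servo_line(q+dy*ny,v=.02)
S.update(l=l,dy=dy);json.dump(S,open("st.json","w"));print(get_time())
E
```

```text
0.09 -0.73 [ 0.1  -2.05  9.19 -1.   -0.11  0.04]
0.15 -1.43 [ 0.71 -1.17  8.77 -0.55 -0.2   0.07]
0.19 -1.87 [ 0.68 -0.09  8.67 -0.05 -0.23  0.07]
14.1083
```

```bash
cat >> h.py <<'E'
def dial(im,a,dyl,x=.014):
    """red centroid & dark-needle in dial-plane coords (y,z) of head, relative to dial centre"""
    Rh=(R.from_euler("z",PY)*R.from_euler("x",a)).as_matrix()
    c=LINE+dyl+Rh[:,2]*(.0424+.102-.0396)+Rh[:,0]*x
    sp=np.linspace(-.05,.05,401); Y,Z=np.meshgrid(sp,sp[::-1])
    uv=proj("scene",(c+Y.reshape(-1,1)*Rh[:,1]+Z.reshape(-1,1)*Rh[:,2])).astype(np.float32).reshape(401,401,2)
    return cv2.remap(im,uv[:,:,0],uv[:,:,1],cv2.INTER_CUBIC),sp
def redangle(w,sp):
    h=cv2.cvtColor(w,cv2.COLOR_BGR2HSV); m=(cv2.inRange(h,(0,150,100),(8,255,255))|cv2.inRange(h,(172,150,100),(180,255,255)))>0
    v,u=np.nonzero(m); y,z=sp[u].mean(),-sp[v].mean(); return np.arctan2(-y,z),np.hypot(y,z),m.sum()
E
python3 - <<'E'
from h import *
S=json.load(open("st.json"));l,dy=S["l"],S["dy"]
im=camera("scene")[:,:,::-1].copy();cv2.imwrite("raw_s4.png",im)
w,sp=dial(im,0,dy*ny); print(redangle(w,sp))
cv2.imwrite("pics/d.png",np.hstack([w,crop("",250,190,57,57,7.04,im)[:401,:399]]))
E
```

```text
(np.float64(0.39442559105172575), np.float64(0.04091409394387429), np.int64(4291))
```

View pics/d.png

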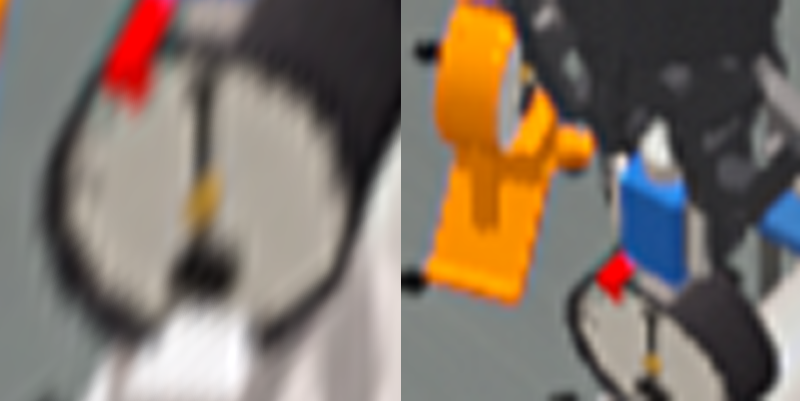

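```bash
cat > roll.py <<'E'
from h import *
import sys
S=json.load(open("st.json"));W,M=np.array(S["W"]),np.array(S["M"])
a=S.get("a",0.); C=np.array(S["C"]) if "C" in S else S["dy"]*ny+[0,0,S["l"]]
goal=float(sys.argv[1])
def go(a):
    q,r=seat(0,a); servo_line(q+C,r,v=.04)
while True:
    st=np.clip(goal-a,-.05,.05); a+=st; go(a)
    f=rd(W,M,a,5); print(round(a,3),(C*1e3).round(2),f.round(2))
    ey=np.cos(a)*ny+np.sin(a)*np.array([0,0,1]); ez=-np.sin(a)*ny+np.cos(a)*np.array([0,0,1])
    C=C-ez*np.clip((8-f[2])*8e-5,-.0005,.0005)
    e=f[1]-np.sign(f[1])*min(2,abs(f[1])); C=C+ey*np.clip(e*3e-4,-.0006,.0006)
    if abs(a-goal)<1e-6 or not -5<f[2]<40: break
go(a); pause(.7)
print("end",rd(W,M,a,10).round(2),get_time())
S.update(a=a,C=C.tolist());json.dump(S,open("st.json","w"))
im=camera("scene")[:,:,::-1].copy();cv2.imwrite(f"raw_r{abs(a):.3f}.png",im)
w,sp=dial(im,a,C); print(redangle(w,sp)); cv2.imwrite(f"pics/r{abs(a):.3f}.png",np.hstack([w,crop("",240,150,80,80,5,im)[:,:400].copy()[:401] if 0 else cv2.resize(im[150:250,230:330],(401,401),interpolation=cv2.INTER_CUBIC)]))
E
python3 roll.py -0.4; ls pics
```

```text
-0.05 [ 0.25 -1.85  0.19] [ 0.25  0.24  9.71  0.17 -0.15  0.08]
-0.1 [ 0.25 -1.85  0.32] [-0.04  0.62  9.37  0.57 -0.09  0.08]
-0.15 [ 0.25 -1.84  0.43] [-0.18  0.67  8.59  0.8  -0.03  0.06]
-0.2 [ 0.24 -1.83  0.48] [-0.06  1.13  8.44  1.04  0.01  0.09]
-0.25 [ 0.24 -1.82  0.51] [-0.31  1.15  8.65  1.2   0.02  0.07]
-0.3 [ 0.24 -1.81  0.56] [-0.46  1.33  8.28  1.34  0.06  0.05]
-0.35 [ 0.24 -1.8   0.59] [-0.65  0.62  7.95  1.46  0.06  0.1 ]
-0.4 [ 0.24 -1.8   0.58] [-0.35  1.2   7.53  1.58  0.05  0.11]
end [-0.17  1.65  8.14  1.87  0.02  0.08] 18.7417
(np.float64(0.41745580731076476), np.float64(0.0416953181686692), np.int64(4524))
c1.png
d.png
g.png
p.png
r0.400.png
scene0.png
top0.png
```

```bash
cat > idx.py <<'E'
from h import *
import sys
S=json.load(open("st.json"))
def red(im,pr):
    h=cv2.cvtColor(im,cv2.COLOR_BGR2HSV);wt=np.clip(im[:,:,2].astype(float)-np.maximum(im[:,:,0],im[:,:,1])-60,0,None)
    v,u=np.mgrid[:im.shape[0],:im.shape[1]];k=np.hypot(u-pr[0],v-pr[1])<14;wt=wt*k
    return np.array([(wt*u).sum(),(wt*v).sum()])/wt.sum()
D=[]
for a,fn in [(0,"raw_s4.png")]+[(-float(s),f"raw_r{float(s):.3f}.png") for s in sys.argv[1:]]:
    C=S["dy"]*ny+[0,0,S["l"]] if a==0 else np.array(S["C"])
    Rh=(R.from_euler("z",PY)*R.from_euler("x",a)).as_matrix();c=LINE+C+Rh[:,2]*.1048
    P=lambda p,Rh=Rh,c=c:proj("scene",c+p[0]*Rh[:,0]+p[1]*(-np.sin(p[2])*Rh[:,1]+np.cos(p[2])*Rh[:,2]))[0]
    o=red(cv2.imread(fn),P([.014,.04,.42])); D.append((P,o)); print(a,o,P([.014,.04,.42]))
# unknown: x offset, radius, angle, common image offset (calibration)
f=least_squares(lambda p:np.r_[np.concatenate([P(p)+p[3:5]-o for P,o in D]),(p[1]-.040)/.002,p[3:5]/.7,(p[0]-.012)/.005],[.014,.04,.42,0,0],x_scale=[.01,.01,.1,1,1])
print(f.x.round(4),f.fun.round(2))
E
python3 idx.py 0.4
```

```text
0 [276.92613039 228.09043113] [279.6110175  229.12617807]
-0.4 [298.70409253 238.92170819] [297.52782752 240.90327165]
[ 0.0118  0.0412  0.5039 -0.083  -0.104 ] [ 2.02 -0.18 -1.85  0.39  0.62 -0.12 -0.15 -0.04]
```

View pics/r0.400.png

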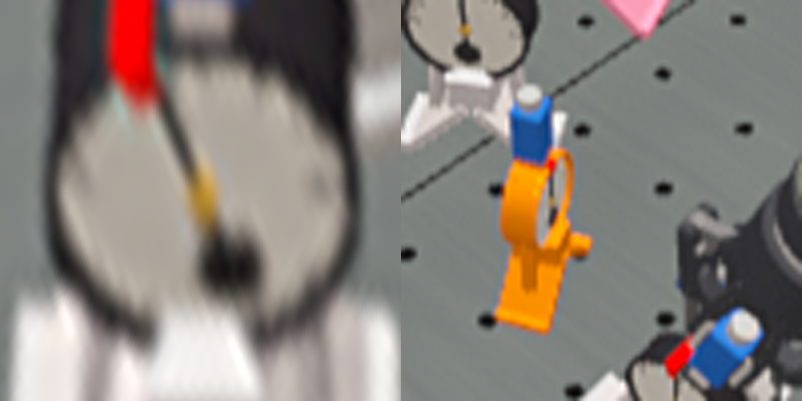

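```bash
sed -i 's/-60,0,None)/-60,0,None)*(im[:,:,1]<70)/' idx.py; python3 roll.py -0.47 && python3 idx.py 0.4 && python3 idx.py 0.47
```

```text
-0.45 [ 0.24 -1.82  0.55] [-0.47  1.06  8.84  1.78  0.05  0.1 ]
-0.47 [ 0.24 -1.79  0.61] [-0.11  1.15  8.65  1.87 -0.02  0.08]
end [-0.18  1.57  7.43  2.   -0.11  0.08] 20.675
(np.float64(0.42131816877528205), np.float64(0.04172827739782089), np.int64(4560))
0 [279.87258287 228.61049724] [279.6110175  229.12617807]
-0.4 [298.63268311 239.04140596] [297.5450114  240.88738242]
[ 0.0104  0.0401  0.4522  0.092  -0.032 ] [ 0.35 -0.54 -0.54  0.6   0.06  0.13 -0.05 -0.33]
0 [279.87258287 228.61049724] [279.6110175  229.12617807]
-0.47 [302.05764931 241.11977004] [300.60628707 243.48509004]
[ 0.0096  0.0402  0.4602  0.1446 -0.0348] [ 0.48 -0.76 -0.78  0.83  0.09  0.21 -0.05 -0.48]
```

View pics/r0.470.png

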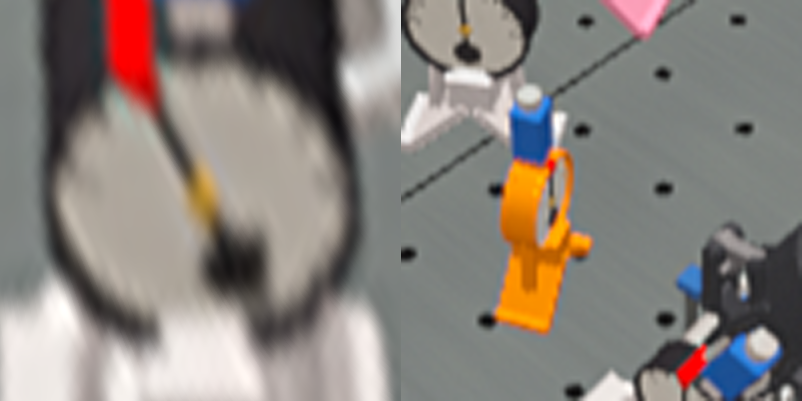

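Needle and red wedge nearly coincide at crop (155,105). To settle the last few hundredths of a radian, I'll fit a prism model of the red index to all three pictures.

```bash
cat > prism.py <<'E'
from h import *
import sys
S=json.load(open("st.json"));C0=S["dy"]*ny+[0,0,S["l"]];C1=np.array(S["C"])
L=[(0,"raw_s4.png",C0)]+[(-float(s),f"raw_r{float(s):.3f}.png",C1) for s in sys.argv[1:]]
I=[]
for a,fn,C in L:
    Rh=(R.from_euler("z",PY)*R.from_euler("x",a)).as_matrix();c=LINE+C+Rh[:,2]*.1048
    im=cv2.imread(fn).astype(float);o=proj("scene",c+Rh@[.01,-.016,.036])[0].round().astype(int)-12
    p=im[o[1]:o[1]+24,o[0]:o[0]+24];rf=np.clip((p[:,:,2]-p[:,:,1])/170,0,1)*(p[:,:,1]-p[:,:,0]<40)
    I.append((Rh,c,o,rf))
def model(p,k):
    Rh,c,o,_=I[k];phi,ri,ro,w,hx,du,dv,rs=p
    er=np.array([0,-np.sin(phi),np.cos(phi)]);et=np.array([0,np.cos(phi),np.sin(phi)])
    sh=[ri*er]+[r*er+s*w*et for r in(rs,ro) for s in(-1,1)]
    V=np.array([v+[x,0,0] for v in sh for x in(-hx,hx)])
    uv=(proj("scene",c+V@Rh.T)-o+[du,dv]+.5)*16
    h=cv2.convexHull(uv.astype(np.float32))
    m=np.zeros((384,384),np.uint8);cv2.fillConvexPoly(m,np.round(h*16).astype(np.int32),255,shift=4)
    m=cv2.GaussianBlur(m.astype(np.float32)/255,(0,0),9);return cv2.resize(m,(24,24),interpolation=cv2.INTER_AREA)
pri=np.array([.45,.031,.044,.004,.0145,0,0,.036]);sg=np.array([9,.003,.003,.002,.002,.5,.5,.003])
fun=lambda p:np.r_[np.concatenate([(model(p,k)-I[k][3]).ravel() for k in range(len(I))]),.15*(p-pri)/sg]
xs=np.array([.1,.01,.01,.004,.01,1,1,.01])
for p0 in(.36,.42,.48,.54):
    q=pri.copy();q[0]=p0;f=least_squares(fun,q,x_scale=xs,diff_step=None,jac=lambda p:np.array([(fun(p+d)-fun(p-d))/(2*d.sum()) for d in np.diag(xs*.06)]).T)
    print(f.x.round(4),round(f.cost,3),[round(float(((model(f.x,k)-I[k][3])**2).sum()),2) for k in range(len(I))],[round(float(i[3].sum()),1) for i in I])
E
python3 prism.py 0.4 0.47; python3 prism.py 0.47
```

```text
[ 0.4512  0.0348  0.0408  0.0061  0.0116 -1.4313  1.5892  0.0405] 9.756 [9.37, 3.85, 5.69] [32.7, 51.7, 56.9]
[ 0.4257  0.0325  0.0378  0.006   0.0121 -1.711   0.5982  0.0377] 10.179 [10.46, 3.91, 5.53] [32.7, 51.7, 56.9]
[ 0.5389  0.0339  0.0449  0.0036  0.0104 -0.5341  2.3503  0.0359] 9.423 [10.73, 2.57, 4.91] [32.7, 51.7, 56.9]
[ 0.4938  0.0355  0.0403  0.0062  0.0118 -0.8341  1.7627  0.0407] 7.863 [9.45, 5.73] [32.7, 56.9]
[ 0.4585  0.0335  0.0388  0.0061  0.0118 -1.3463  1.1396  0.0387] 8.034 [9.8, 5.82] [32.7, 56.9]
[ 0.5582  0.0331  0.0434  0.0038  0.0107 -0.2688  2.0404  0.0354] 8.537 [11.44, 5.16] [32.7, 56.9]
[ 0.5778  0.0332  0.0438  0.0036  0.0107 -0.0123  2.1391  0.0351] 8.747 [12.01, 4.98] [32.7, 56.9]Traceback (most recent call last):
  File "prism.py", line 24, in <module>
    q=pri.copy();q[0]=p0;f=least_squares(fun,q,x_scale=xs,diff_step=None,jac=lambda p:np.array([(fun(p+d)-fun(p-d))/(2*d.sum()) for d in np.diag(xs*.06)]).T)
                           ~~~~~~~~~~~~~^^^^^^^^^^^^^^^^^^^^^^^^^^^^^^^^^^^^^^^^^^^^^^^^^^^^^^^^^^^^^^^^^^^^^^^^^^^^^^^^^^^^^^^^^^^^^^^^^^^^^^
[... 942 characters left out ...]
                                                                                   ~~~^^^^^
  File "prism.py", line 21, in <lambda>
    fun=lambda p:np.r_[np.concatenate([(model(p,k)-I[k][3]).ravel() for k in range(len(I))]),.15*(p-pri)/sg]
                                        ~~~~~^^^^^
  File "prism.py", line 16, in model
    uv=(proj("scene",c+V@Rh.T)-o+[du,dv]+.5)*16
        ~~~~^^^^^^^^^^^^^^^^^^
  File "h.py", line 8, in proj
    K,k,t,A=cal(n); d=np.zeros(5); d[0]=k
            ~~~^^^
  File "h.py", line 6, in cal
    c=get_calibration(n); return c["K"],c["k1"],np.array(c["position"]),R.from_rotvec(c["orientation"]).as_matrix()
ValueError: time passes only in moves, steps and waits
```

```bash
python3 roll.py -0.505 | tail -2; python3 roll.py -0.54 | tail -2; python3 - <<'E'
from h import *
S=json.load(open("st.json"));C0=S["dy"]*ny+[0,0,S["l"]];C1=np.array(S["C"])
T=[]
for a,fn in((0,"s4"),(.4,"r0.400"),(.47,"r0.470"),(.505,"r0.505"),(.54,"r0.540")):
    w,sp=dial(cv2.imread(f"raw_{fn}.png"),-a,C0 if a==0 else C1)
    T.append(cv2.resize(w[40:290,70:270],(266,300)))
T.append(np.zeros_like(T[0])); cv2.imwrite("pics/m.png",np.vstack([np.hstack(T[:3]),np.hstack(T[3:])]))
E
```

```text
end [ 0.03  1.73  7.85  2.11 -0.06  0.13] 22.2167
(np.float64(0.4267276936621092), np.float64(0.0417457550690551), np.int64(4422))
end [-0.1   1.51  8.13  2.13  0.01  0.13] 23.7583
(np.float64(0.4326685509825057), np.float64(0.04181479423596782), np.int64(4514))
```

View pics/m.png

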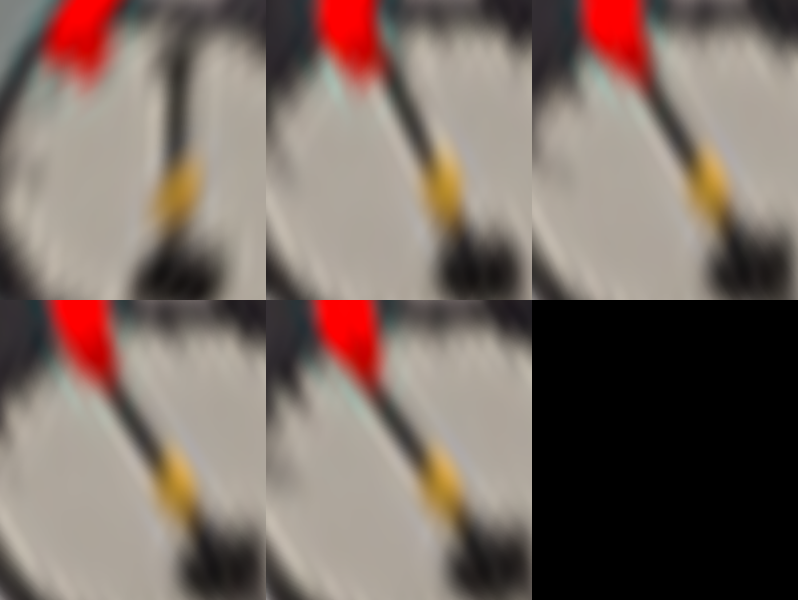

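```bash
cat > prism2.py <<'E'
from h import *
import h
CC=cal("scene"); h.cal=lambda n:CC
S=json.load(open("st.json"));C0=S["dy"]*ny+[0,0,S["l"]];C1=np.array(S["C"])
I=[]
v,u=np.mgrid[:420,:560]
for a,fn in((0,"s4"),(.4,"r0.400"),(.47,"r0.470"),(.505,"r0.505"),(.54,"r0.540")):
    C=C0 if a==0 else C1
    Rh=(R.from_euler("z",PY)*R.from_euler("x",-a)).as_matrix();c=LINE+C+Rh[:,2]*.1048
    im=cv2.imread(f"raw_{fn}.png").astype(float);B,G,Rr=im[:,:,0],im[:,:,1],im[:,:,2]
    hp=proj("scene",c+.012*Rh[:,0])[0]; wt=np.clip(G-B-30,0,None)*(np.hypot(u-hp[0],v-hp[1])<5)
    hub=np.array([(wt*u).sum(),(wt*v).sum()])/wt.sum()
    # needle direction: dark pixels 8..20mm from hub, image plane
    o=proj("scene",c+Rh@[.01,-.016,.036])[0].round().astype(int)-12
    p=im[o[1]:o[1]+24,o[0]:o[0]+24];rf=np.clip((p[:,:,2]-p[:,:,1])/np.maximum(p[:,:,2],120)/.95,0,1)*(p[:,:,1]-p[:,:,0]<25)
    I.append((Rh,c,o,rf,hub,im))
f=least_squares(lambda q:np.concatenate([proj("scene",c+q[0]*Rh[:,0])[0]+q[1:]-hub for Rh,c,o,rf,hub,im in I]),[.012,0,0],x_scale=[.01,1,1])
print("hub x,du,dv",f.x.round(4),f.fun.round(2))
H=f.x
def model(p,k,off):
    Rh,c,o=I[k][:3];phi,ri,ro,w,x1,x0,rs,sg=p
    er=np.array([0,-np.sin(phi),np.cos(phi)]);et=np.array([0,np.cos(phi),np.sin(phi)])
    sh=[ri*er]+[r*er+s*w*et for r in(rs,ro) for s in(-1,1)]
    V=np.array([q+[x,0,0] for q in sh for x in(x0,x1)])
    uv=(proj("scene",c+V@Rh.T)+off-o+.5)*16
    m=np.zeros((384,384),np.uint8);cv2.fillConvexPoly(m,np.round(cv2.convexHull(uv.astype(np.float32))*16).astype(np.int32),255,shift=4)
    m=cv2.GaussianBlur(m.astype(np.float32)/255,(0,0),16*abs(sg));return cv2.resize(m,(24,24),interpolation=cv2.INTER_AREA)
pri=np.array([.45,.031,.044,.004,.0145,-.0145,.036,.6]);sg=np.array([9,.003,.004,.003,.003,.006,.004,.2]);xs=np.array([.1,.01,.01,.004,.01,.01,.01,.3])
def run(ks,off,p0):
    fun=lambda p:np.r_[np.concatenate([(model(p,k,off)-I[k][3]).ravel() for k in ks]),.15*(p-pri)/sg]
    q=pri.copy();q[0]=p0
    return least_squares(fun,q,x_scale=xs,max_nfev=40,jac=lambda p:np.array([(fun(p+d)-fun(p-d))/(2*d.sum()) for d in np.diag(xs*.06)]).T)
for ks in([0,1,2,3,4],[1,2,3,4]):
    for off in(H[1:],np.zeros(2)):
        g=min((run(ks,off,p0) for p0 in(.4,.46,.52)),key=lambda g:g.cost)
        print(ks,off.round(2),g.x.round(4),round(g.cost,2),[round(float(((model(g.x,k,off)-I[k][3])**2).sum()),2) for k in ks])
E
python3 prism2.py
```

```text
hub x,du,dv [-2.9000e-03 -3.5568e+00  4.3463e+00] [ 0.11 -0.05 -0.01 -0.05 -0.03  0.02 -0.03  0.03 -0.04  0.05]
[0, 1, 2, 3, 4] [-3.56  4.35] [ 4.895e-01  3.160e-02  4.470e-02  3.800e-03  6.000e-04 -2.120e-02
  3.410e-02  6.757e-01] 13.97 [13.47, 2.75, 3.8, 3.39, 4.02]
[0, 1, 2, 3, 4] [0. 0.] [ 0.4668  0.0323  0.0429  0.0045  0.0168 -0.0054  0.0354  0.7476] 14.06 [11.68, 3.46, 4.5, 4.02, 4.38]
[1, 2, 3, 4] [-3.56  4.35] [ 0.4712  0.031   0.0492  0.0028  0.0014 -0.0213  0.0322  0.4356] 4.81 [3.05, 2.22, 1.61, 2.21]
[1, 2, 3, 4] [0. 0.] [ 0.4724  0.031   0.0469  0.0028  0.0163 -0.0064  0.03    0.4336] 4.63 [3.11, 2.14, 1.59, 2.29]
```

```bash
sed -i 's/min(2,abs/min(.4,abs/; s/e\*3e-4/e*5e-4/' roll.py; python3 roll.py -0.48|tail -3; python3 roll.py -0.471; sed -i 's/(.505,"r0.505")/(.471,"r0.471")/' prism2.py; python3 - <<'E'
from h import *
S=json.load(open("st.json"))
w,sp=dial(cv2.imread("raw_r0.471.png"),-.471,np.array(S["C"]))
print(R.from_rotvec(get_tcp_rot()).as_matrix()[:,2],get_finger_gap()*85,get_gripper_force(),get_joint_velocities())
im=camera("scene")[:,:,::-1]
cv2.imwrite("pics/fin.png",np.hstack([cv2.resize(w,(320,320))[:,:],cv2.resize(im[170:290,230:395],(440,320),interpolation=cv2.INTER_CUBIC)]))
E
python3 prism2.py
```

```text
-0.48 [ 0.22 -1.68  0.59] [ 0.05  0.4   8.01  1.8  -0.02  0.08]
end [-0.18 -0.42  8.99  1.6  -0.03  0.1 ] 25.6917
(np.float64(0.4277134433306935), np.float64(0.04153748446378643), np.int64(4524))
-0.471 [ 0.22 -1.68  0.59] [-0.36  0.22  8.16  1.6  -0.08  0.08]
end [-0.09  0.05  7.98  1.49 -0.07  0.08] 27.1917
(np.float64(0.4212470074852238), np.float64(0.04170008224849396), np.int64(4451))
[ 0.06016192 -0.44978801 -0.89110678] 25.581076206432243 80.28232455253601 [-0.00125529  0.00024161  0.00071557 -0.00039723  0.00109228 -0.00049416]
hub x,du,dv [-0.0078 -4.7181  5.5512] [ 0.1  -0.05 -0.01 -0.05 -0.03  0.01 -0.02  0.05 -0.04  0.04]
[0, 1, 2, 3, 4] [-4.72  5.55] [ 0.4817  0.0321  0.0453  0.0038 -0.004  -0.0253  0.0348  0.6563] 14.04 [12.56, 2.63, 4.0, 3.63, 4.33]
[0, 1, 2, 3, 4] [0. 0.] [ 0.4782  0.0311  0.0432  0.004   0.0163 -0.0052  0.0337  0.699 ] 14.11 [12.72, 2.96, 4.18, 3.88, 4.42]
[1, 2, 3, 4] [-4.72  5.55] [ 0.4664  0.0328  0.0497  0.0028 -0.0031 -0.0257  0.0326  0.444 ] 5.2 [2.79, 2.18, 2.05, 2.43]
[1, 2, 3, 4] [0. 0.] [ 0.4761  0.031   0.0472  0.0026  0.0163 -0.0062  0.0296  0.4431] 4.79 [2.87, 2.05, 2.0, 2.52]
```

View pics/fin.png

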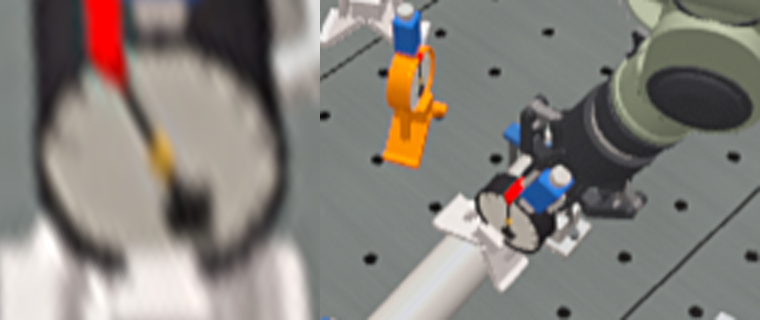

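The final view shows the head seated on the pipe with the pointer running into the red index at crop (120,90). Contact is balanced: about 0 N sideways and 8 N normal. I'm handing it in.

```bash
python3 -c "
from bench import *
print(get_time());print(sign_off())"
```

```text
27.2917
the job is handed in; nothing more can be done
None
```

I handed the job in at 27.3 s: the head is held at rest on the pipe, rolled 0.471 rad so the pointer sits on the red index to about 0.01 rad. Both legs press at about 8 N in total. The saddle hid the paint line, so I placed the punch from the measured line position, good to about 2 mm; nothing else on the bench was handled.

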